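Find the machine foot that still grips

ROBOT

A 6-joint arm with a two-finger parallel gripper is mounted at the origin on a cart in front of the work surface, level with it; the furniture and walls round the work are solid. World frame = base frame: x ahead of the robot, y to its left, z up, the work surface at z = 0. Lengths are in mm, angles in rad, forces in N, time in s.
With the tool pointing down it reaches from about 350 to 875 mm from the base axis. Payload 4.2 kg.
Tool frame: the origin (TCP) lies midway between the tips of the shut fingers; the grasp point (between the pads) lies 19 mm behind it (tcp_to_grasp is the distance from the TCP to the grasp point, in mm); z points along the fingers, y is the line along which they close (so a half turn about z gives the same grasp; the last joint's range is limited). The gripper opens to 85 mm and grips with 20 to 120 N. Pads are 22 mm wide; open, the fingers measure 114 mm over their backs; the gripper's body (76 mm by 85 mm) begins 54 mm behind the grasp point. The pads swing forward as they close: fully open they stand 13 mm farther back than shut.
Start: joints at [0.984, 0.385, 0.008, 0, -1.194, -0.259], TCP at [467.78, 414.465, 231.312] pointing down, gripper open.
Joint ranges: [-3.14, 3.14], [-1.21, 2.06], [-1.07, 1.41], [-3.16, 2.05], [-2.99, -0.16], [-3.1, 3.1]. Speed limits (rad/s): [2.79, 2.79, 3.14, 3.14, 3.14, 3.14].

INTERFACE

Orientations are given as a unit quaternion [x, y, z, w].
In Python, from bench import read_state, get_image, job_done, tcp_to_grasp gives the robot as it stands.
- The arm moves only by the tool jog_arm, never from a script. Its argument "plan" is a list of rows, each a list of 3 entries, a list of its own where there are three numbers: the finger opening in mm, from 0 to 85.4, then the shift along the tool's x, y, z as a fraction of full scale, then the turn, a rotation vector about the tool's x, y, z as a fraction of full scale. A call has 1 to 10 rows; each row is the pose to reach, as a shift and turn from the pose commanded when the call began, along the tool's axes at that moment; what a row does not reach only later rows make up. Full scale, the value 1, is 0.1 m for a shift and 60 degrees for a turn. A row lasts 1/8 s, in which the tool goes at most 62.5 mm and 10.7 degrees, less where a joint would pass 70% of its speed; a pose out of reach is approached as far as the arm can. A call with a number of a shift or a turn outside -1 to 1 is refused whole. A call with a gripper value outside its range is refused whole. The fingers move at their own pace and stop on an object; the grip force is fixed at half the most. Time passes only in rows, so rows that repeat a pose let the fingers close. It gives the time, the measured TCP pose, the force, the opening and the grip force at its end, in the units of the state.
- read_state(): the state, without advancing time (a new reading comes with each control period).
- get_image(name): name is "scene" or "top"; returns a dict with "img" (400x640x3 uint8, red, green, blue), "range_z" (400x640 float32, mm along the optical axis (not along the pixel's ray), 0 where there is no reading), "intrinsics" (3x3 intrinsics, pixels), "extrinsics" (4x4, takes a point from camera to world coordinates). Camera axes: x right, y down, z forward; pixel columns grow to the right and rows downward; lengths in mm; the calibration is good to about 2 mm. A picture is of the moment at which its call begins.
- job_done(): hands the job in; it is judged then, once.
The state is a dict: "clock": time; "joints": joint angles; "joint_vel": joint speeds; "joint_efforts": joint torques, N m; "position": TCP position; "ee_rot": TCP orientation; "contact_force": force on the tool from outside, world axes, zero at the start; "wrist_torque": the same for the moment, N m; "gripper_width": finger opening in mm; "grasp_force": force on a finger pad.
Only numpy, scipy, OpenCV 4.12 (cv2) and the standard library are available. Lean on these libraries where they do the work, as an engineer would, in place of code of your own. Each camera call takes 0.05 s, during which the arm holds its last target. There are 200 camera calls.

TASK

Of the two square machine feet on the painted spots one has a good gripping sole, the other's is worn slick, and they look the same. Keeping them flat on the table, drag each at least 6 cm across it by its post and feel which one drags harder; then slide the harder-dragging one wholly inside the three-sided bay through its open front, and leave the slick one standing on the table well clear of the bay.

Things in the scene. Friction and masses are not known exactly. Their poses are not given: they have to be found in the camera images.
- spot_left_center (a point): Centre of the foot on the left painted spot at the start, 35 mm above the table; this point stays where it is when the foot moves. Foot: flange 84 x 84 mm, 14 mm thick with its black sole pad, boss 42 mm across up to 22 mm high, central upright round post 20 mm in diameter, top 70 mm above the table; 0.9 kg within 6 %. Table is free from here to the right spot and the bay, but ends some 90 mm left of it and 80 mm towards the robot.
- spot_right_center (a point): Centre of the foot on the right painted spot at the start, 35 mm above the table; the point stays put. Same shape, size and mass; either foot may be the good one. Only the soles' rub differs: with no load up or down the good foot takes about 4.5 to 7 N to drag, the worn one 0.6 to 1.2 N; a stiff grip may shift both by 2 N. Table free from here to the left spot and the bay.
- bay_center (a point): Centre of the floor inside the bay, at table height: a fixed aluminium fence of three straight bars 12 mm thick, 18 mm high; its floor is the table itself. Inside 150 mm wide (its y) and 130 mm deep (its x); x points from the open front, facing the robot, to the closed back. Open front 65 mm before this point, back wall 65 mm behind it, side walls 75 mm to either side.

How it is judged:
By the outcome, as a careful person would: the job done as asked, in the order asked, and still so for the second after the job is handed in, with the robot touching nothing.
It also fails if it takes over 64 s, if anything falls off the work surface, if the arm or the gripper's body presses on something with over 40 N, if the wrist force passes 120 N, or if a joint passes its speed limit or range.

## Working session

There is one attempt and no reset: what is moved stays moved. The work goes in short steps, Python scripts to look and compute and a tool call to move; the robot and the scene stay as the last step left them, time stands still between calls to the robot, and variables do not carry over. Pictures are saved under pics/ and viewed, at most 10 in all, crops included, and the job is handed in when it is done.

Besides the shell and the picture viewer there is one more tool, called after ">>>" as name(argument=value, ...), one argument or row to a line, values as JSON. jog_arm: Moves the arm, as the interface text tells. Its arguments: {"type":"object","properties":{"plan":{"type":"array"}},"required":["plan"]}

```bash
mkdir -p pics
python3 - <<'E'
from bench import *
import cv2,numpy as np
s=read_state();print(s['position'],s['ee_rot'],s['clock'],s['contact_force'],tcp_to_grasp)
for n in('scene','top'):
    d=get_image(n);cv2.imwrite(f'pics/{n}0.png',d['img'][:,:,::-1]);np.savez(f'{n}0.npz',**d)
    print(n,d['intrinsics'].tolist(),np.round(d['extrinsics'],3).tolist())
E
```

```text
[467.37258454 414.08023902 230.22273727] [ 9.11866540e-01 -4.10485349e-01 -3.85933768e-04  1.02081735e-03] 0.0 [ 0.38924106 -0.08748572 -0.16723875] 18.700000000000003
scene [[479.7186631558272, 0.0, 316.95707885213204], [0.0, 479.7186631558272, 200.03190147220826], [0.0, 0.0, 1.0]] [[0.999, -0.035, 0.01, 527.43], [-0.036, -0.89, 0.454, -447.808], [-0.007, -0.454, -0.891, 890.676], [0.0, 0.0, 0.0, 1.0]]
top [[486.545047716371, 0.0, 318.00919070675724], [0.0, 486.545047716371, 200.54979452883288], [0.0, 0.0, 1.0]] [[0.016, -0.996, 0.092, 445.566], [-1.0, -0.015, 0.014, -23.454], [-0.013, -0.092, -0.996, 904.886], [0.0, 0.0, 0.0, 1.0]]
```

View pics/scene0.png

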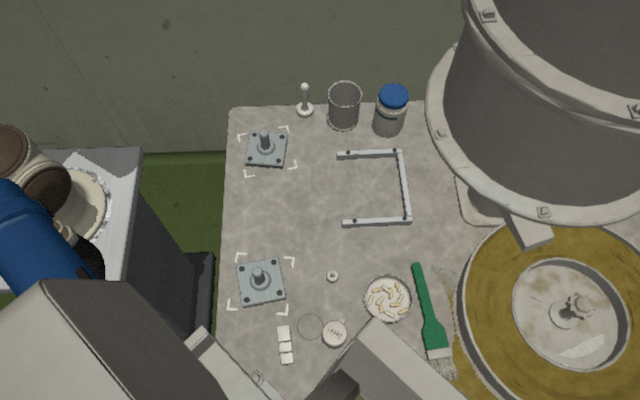

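View pics/top0.png

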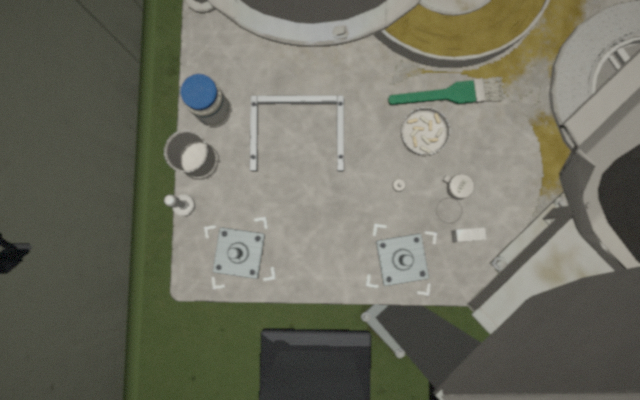

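Scene view: left foot with its post near (265,140), right foot near (260,275), bay at (345–410,150–225). Top view: left foot (238,253), right foot (403,259), bay bars from (250,170) to (343,100), open toward the robot (image bottom).

```bash
cat > h.py <<'E'
import numpy as np,cv2
def load(n): return dict(np.load(n+'.npz'))
def cloud(d):
    K,E,z=d['intrinsics'],d['extrinsics'],d['range_z']
    v,u=np.indices(z.shape); r=np.stack([(u-K[0,2])/K[0,0],(v-K[1,2])/K[1,1],np.ones(z.shape)],-1)
    P=(r*z[...,None])@E[:3,:3].T+E[:3,3]; P[z<=0]=np.nan; return P
def ray(d,uv,z):
    K,E=d['intrinsics'],d['extrinsics']
    r=E[:3,:3]@np.linalg.inv(K)@[uv[0],uv[1],1]; return E[:3,3]+r*(z-E[2,3])/r[2]
def proj(d):
    return d['intrinsics']@np.linalg.inv(d['extrinsics'])[:3]
def tri(d1,u1,d2,u2):
    X=cv2.triangulatePoints(proj(d1),proj(d2),np.float64(u1).reshape(2,1),np.float64(u2).reshape(2,1)).ravel();return X[:3]/X[3]
E
cat > m.py <<'E'
from h import *
D={n:load(n+'0') for n in('scene','top')}
C={n:cloud(D[n]) for n in D}
seed={'L':{'scene':(265,140),'top':(238,253)},'R':{'scene':(260,275),'top':(403,259)}}
for k in seed:
    uv={}
    for n in D:
        P=C[n];u0,v0=seed[k][n];w=28
        Z=P[v0-w:v0+w,u0-w:u0+w,2];m=Z>60
        vs,us=np.nonzero(m);print(k,n,m.sum(),'maxz',np.nanmax(Z),'table',np.nanpercentile(Z,5))
        top=Z>np.nanpercentile(Z[m],50)-4
        vs,us=np.nonzero(top);uv[n]=(us.mean()+u0-w,vs.mean()+v0-w);q=P[v0-w:v0+w,u0-w:u0+w][top];print(uv[n],q.mean(0).round(1))
        g=D[n]['img'][v0-w:v0+w,u0-w:u0+w]; f=((Z>7)&(Z<25)).astype('uint8')
        c=max(cv2.findContours(f,0,2)[0],key=cv2.contourArea);pts=P[v0-w:v0+w,u0-w:u0+w][c[:,0,1],c[:,0,0]]
        print('flange',[tuple(np.round(x,1)) if np.ndim(x) else round(x,1) for x in cv2.minAreaRect(np.float32(pts[:,:2]))])
    print(k,'tri',tri(D['scene'],uv['scene'],D['top'],uv['top']).round(1))
for n in D:
    P=C[n];b=(P[...,2]>13)&(P[...,2]<23)&(P[...,0]>480)&(P[...,0]<720)&(P[...,1]>-90)&(P[...,1]<130)
    q=P[b];r=cv2.minAreaRect(np.float32(q[:,:2]));print('bay',n,b.sum(),r,cv2.boxPoints(r).round(0).tolist(),np.median(q[:,2]))
P=C['top'];H=P[...,2]
print('x/y cell max heights')
for x in range(250,800,50):
    print(x,[int(np.nanmax(np.where((abs(P[...,0]-x)<25)&(abs(P[...,1]-y)<25),H,-99))) for y in range(300,-351,-50)])
E
python3 m.py
```

```text
L scene 72 maxz 72.17864533040529 table -3.2356121260035704
(np.float64(262.758064516129), np.float64(133.83870967741936)) [430.1 129.8  68.1]
flange [(np.float64(429.6), np.float64(130.9)), (np.float64(85.8), np.float64(84.4)), 83.0]
L top 108 maxz 73.50861015694625 table -1.8478464947797875
(np.float64(233.01010101010104), np.float64(252.8181818181818)) [430.8 132.4  69.2]
flange [(np.float64(430.7), np.float64(132.9)), (np.float64(84.1), np.float64(84.1)), 82.2]
L tri [430.1 133.5  63.1]
R scene 99 maxz 71.25960996651122 table -2.66524760408206
(np.float64(256.35632183908046), np.float64(271.82758620689657)) [ 423.4 -168.5   68.4]
flange [(np.float64(423.1), np.float64(-167.9)), (np.float64(83.8), np.float64(84.3)), 10.3]
R top 109 maxz 72.67589786509859 table -2.3388738557153035
(np.float64(407.87628865979383), np.float64(260.0927835051546)) [ 423.4 -166.2   68.8]
flange [(np.float64(423.5), np.float64(-166.5)), (np.float64(84.3), np.float64(84.6)), 10.4]
R tri [ 423.1 -167.1   64.3]
bay scene 964 ((652.0430908203125, 29.394458770751953), (137.79310607910156, 176.35887145996094),
[... 306 characters left out ...]
 cell max heights
250 [-99, -99, -99, -99, -99, -99, -99, -99, -99, -99, 219, 326, 59, -99]
300 [-99, -99, -99, -99, -99, -99, -99, -99, -99, -99, -99, 375, 460, 39]
350 [-99, 4, 3, 5, 4, 5, 3, 3, 3, 4, 5, 101, 452, 424]
400 [-99, 4, 15, 72, 23, 4, 5, 5, 9, 72, 65, 4, 96, 373]
450 [-99, 4, 4, 73, 70, 4, 4, 4, 15, 71, 68, 42, 42, 98]
500 [-99, 91, 15, 14, 3, 5, 4, 6, 4, 5, 4, 41, 40, 5]
550 [-99, 88, 87, 7, 4, 4, 4, 4, 5, 32, 4, 31, 30, 322]
600 [-99, 86, 86, 5, 24, 4, 4, 22, 4, 4, 22, 28, 323, 323]
650 [-99, 86, 107, 49, 21, 4, 4, 20, 4, 20, 20, 20, 3, 323]
700 [-99, 3, 108, 107, 293, 297, 297, 305, 294, 20, 20, 20, 16, 12]
750 [-99, 4, 107, 295, 316, 351, 359, 354, 325, 296, 17, 17, 16, 15]
```

```bash
cat >> h.py <<'E'
def plan(target,yaw_deg):
    "fractions from the present pose to a tool-down pose whose tool x has the world yaw given"
    from bench import read_state
    from scipy.spatial.transform import Rotation as R
    s=read_state();r=R.from_quat(s['ee_rot']);g=R.from_euler('z',yaw_deg,degrees=True)*R.from_quat([1,0,0,0])
    print('clock',s['clock'],'pos',np.round(s['position'],1),'w',s['gripper_width'],'F',np.round(s['contact_force'],2),'T',np.round(s['wrist_torque'],2),'q',np.round(s['joints'],2))
    print('shift',np.round(r.inv().apply(np.array(target)-s['position'])/100,3),'turn',np.round((r.inv()*g).as_rotvec(degrees=True)/60,3))
E
python3 - <<'E'
from h import *
for n in('top','scene'):
    P=cloud(load(n+'0'));P=P.reshape(-1,3);P=P[~np.isnan(P[:,0])]
    for y in range(-100,140,30):
        q=P[(abs(P[:,1]-y)<15)&(P[:,2]>130)&(P[:,0]>450)]
        if len(q):i=q[:,0].argmin();print(n,'drum y',y,'minx',q[i].round(),'lowest',q[q[:,2].argmin()].round())
    # furniture near right foot and arm line
    a=np.arctan2(-167,423)
    q=P[(P[:,2]>80)&(P[:,1]<-60)&(P[:,0]>60)&(P[:,0]<600)]
    for x in range(100,600,50):
        t=q[abs(q[:,0]-x)<25]
        if len(t): i=t[:,1].argmax();print(n,'furn x',x,t[i].round(),'maxz',t[:,2].max().round())
plan([430,132,150],0)
E
```

```text
top drum y -100 minx [725. -85. 284.] lowest [ 741. -110.  283.]
top drum y -70 minx [713. -56. 291.] lowest [725. -81. 282.]
top drum y -40 minx [708. -30. 287.] lowest [709. -27. 282.]
top drum y -10 minx [705.  -1. 293.] lowest [708. -22. 283.]
top drum y 20 minx [706.  10. 290.] lowest [708.  17. 282.]
top drum y 50 minx [710.  36. 290.] lowest [719.  62. 282.]
top drum y 80 minx [719.  65. 288.] lowest [734.  93. 282.]
top drum y 110 minx [735.  95. 292.] lowest [746. 110. 281.]
top furn x 200 [ 225. -203.  152.] maxz 163.0
top furn x 250 [ 227. -203.  153.] maxz 326.0
top furn x 300 [ 276. -253.  113.] maxz 461.0
top furn x 350 [ 339. -265.   98.] maxz 452.0
top furn x 400 [ 375. -304.   84.] maxz 374.0
top furn x 450 [ 426. -356.   90.] maxz 299.0
top furn x 500 [ 525. -377.  210.] maxz 314.0
top furn x 550 [ 574. -331.  310.] maxz 358.0
scene drum y -100 minx [724. -85. 287.] lowest [ 734. -103.  282.]
scene drum y -70 minx [713. -56. 286.] lowest [725. -82. 280.]
scene drum y -40 minx [707. -27. 289.] lowest [708. -29. 282.]
scene drum y -10 minx [706. -12. 292.] lowest [708
[... 238 characters left out ...]
291.] lowest [749. 114. 290.]
scene furn x 100 [ 122. -123.  348.] maxz 353.0
scene furn x 150 [ 129. -120.  327.] maxz 375.0
scene furn x 200 [ 175. -159.  332.] maxz 372.0
scene furn x 250 [ 227. -206.  148.] maxz 370.0
scene furn x 300 [ 275. -256.  126.] maxz 470.0
scene furn x 350 [ 338. -266.   96.] maxz 647.0
scene furn x 400 [ 376. -307.   95.] maxz 647.0
scene furn x 450 [ 425. -358.   95.] maxz 644.0
scene furn x 500 [ 524. -380.  225.] maxz 468.0
scene furn x 550 [ 574. -332.  309.] maxz 460.0
clock 0.1 pos [467.4 414.1 230.3] w 85.3123406746723 F [-0.87  1.   -0.48] T [-0.04  0.02  0.04] q [ 0.98  0.39  0.01 -0.   -1.19 -0.26]
shift [1.864 2.149 0.808] turn [ 0.002  0.001 -0.808]
```

Bay centre ≈ (648, 30), yaw ≈ −0.7°; the drum underside is at z≈281 from x≥705. Feet measured at (430,132) and (423,−167), with post tops near 70 mm, which matches the text. Moving to the left foot.

>>> jog_arm(
  plan=[
    [85, [0.33, 0.33, 0], [0, 0, -0.17]],
    [85, [0.67, 0.67, 0], [0, 0, -0.34]],
    [85, [1, 1, 0], [0, 0, -0.51]],
    [85, [1, 1, 0], [0, 0, -0.68]],
    [85, [1, 1, 0], [0, 0, -0.808]],
    [85, [1, 1, 0], [0, 0, -0.808]],
  ],
)

```text
clock: 0.85
position: [459.1, 273.0, 231.0]
ee_rot: [1.0, -0.001, -0.0, 0.0]
contact_force: [0.7, -0.0, -0.2]
gripper_width: 85.3
grasp_force: 0.0
```

```bash
python3 -c "
from h import *;plan([430.4,132,90],0)"
```

```text
clock 0.85 pos [459.1 273.  231. ] w 85.31678616706016 F [ 0.67 -0.03 -0.19] T [-0.03  0.02  0.01] q [ 0.84  0.23 -0.21 -0.   -1.13  0.73]
shift [-0.284  1.41   1.411] turn [ 0.     0.001 -0.001]
```

>>> jog_arm(
  plan=[
    [85, [-0.1, 0.5, 0.2], [0, 0, 0]],
    [85, [-0.2, 0.9, 0.5], [0, 0, 0.0]],
    [85, [-0.28, 1, 0.9], [0, 0, 0.06]],
    [85, [-0.284, 1, 1], [0, 0, 0.12]],
    [85, [-0.284, 1, 1], [0, 0, 0.12]],
  ],
)

```text
clock: 1.48
position: [430.4, 172.9, 130.5]
ee_rot: [0.998, -0.063, -0.001, 0.001]
contact_force: [0.7, -0.3, 0.7]
gripper_width: 85.0
grasp_force: 0.0
```

```bash
python3 -c "
from h import *;plan([430.4,132,31],-7)"
```

```text
clock 1.475 pos [430.4 172.9 130.5] w 85.03478567777437 F [ 0.68 -0.31  0.67] T [ 0.02 -0.01  0.  ] q [ 0.73  0.22 -0.52 -0.   -0.84  0.71]
shift [0.053 0.404 0.996] turn [ 0.002  0.001 -0.004]
```

>>> jog_arm(
  plan=[
    [85, [0.053, 0.404, 0], [0, 0, 0]],
    [85, [0.053, 0.404, 0.5], [0, 0, 0]],
    [85, [0.053, 0.404, 0.99], [0, 0, 0]],
    [85, [0.053, 0.404, 0.99], [0, 0, 0]],
    [0, [0.053, 0.404, 0.99], [0, 0, 0]],
    [0, [0.053, 0.404, 0.99], [0, 0, 0]],
    [0, [0.053, 0.404, 0.99], [0, 0, 0]],
    [0, [0.053, 0.404, 0.99], [0, 0, 0]],
    [0, [0.053, 0.404, 0.99], [0, 0, 0]],
    [0, [0.053, 0.404, 0.99], [0, 0, 0]],
  ],
)

```text
clock: 2.72
position: [431.7, 133.3, 33.6]
ee_rot: [0.998, -0.062, 0.001, -0.001]
contact_force: [-1.9, 1.0, 6.0]
gripper_width: 18.7
grasp_force: 58.6
```

```bash
python3 -c "
from h import *;plan([430.4,132,31],-7)"
```

```text
clock 2.725 pos [431.7 133.3  33.6] w 18.66076540051688 F [-1.9   0.98  5.97] T [ 0.46  0.68 -0.01] q [ 0.66  0.36 -0.65  0.   -0.55  0.79]
shift [-0.011  0.014  0.026] turn [-0.002 -0.002 -0.002]
```

>>> jog_arm(
  plan=[
    [0, [0, 0, -0.02], [0, 0, 0]],
    [0, [0, 0, -0.02], [0, 0, 0]],
    [0, [0.006, 0.05, -0.02], [0, 0, 0]],
    [0, [0.012, 0.1, -0.02], [0, 0, 0]],
    [0, [0.018, 0.15, -0.02], [0, 0, 0]],
    [0, [0.024, 0.2, -0.02], [0, 0, 0]],
  ],
)

```text
clock: 3.48
position: [430.7, 111.7, 34.1]
ee_rot: [0.998, -0.063, -0.0, 0.0]
contact_force: [0.4, -0.9, -8.4]
gripper_width: 18.5
grasp_force: 58.8
```

```bash
python3 -c "
from h import *;plan([430.4,58,31],-7)"
```

```text
clock 3.475 pos [430.7 111.7  34.1] w 18.490272066343003 F [ 0.42 -0.91 -8.43] T [ 0.04 -0.02  0.04] q [ 0.62  0.35 -0.67 -0.   -0.55  0.82]
shift [0.064 0.533 0.031] turn [ 0.001  0.001 -0.003]
```

>>> jog_arm(
  plan=[
    [0, [0, 0, 0.011], [0, 0, 0]],
    [0, [0, 0, 0.011], [0, 0, 0]],
    [0, [0.006, 0.05, 0.011], [0, 0, 0]],
    [0, [0.012, 0.1, 0.011], [0, 0, 0]],
    [0, [0.018, 0.15, 0.011], [0, 0, 0]],
  ],
)

```text
clock: 4.1
position: [432.1, 98.0, 33.7]
ee_rot: [0.998, -0.062, 0.001, -0.001]
contact_force: [-0.5, 3.6, -4.0]
gripper_width: 18.5
grasp_force: 59.4
```

>>> jog_arm(
  plan=[
    [0, [0.006, 0.05, 0], [0, 0, 0]],
    [0, [0.012, 0.1, 0], [0, 0, 0]],
    [0, [0.018, 0.15, 0], [0, 0, 0]],
  ],
)

```text
clock: 4.47
position: [431.7, 82.5, 33.7]
ee_rot: [0.998, -0.062, 0.001, -0.001]
contact_force: [0.7, 5.1, -0.1]
gripper_width: 18.0
grasp_force: 59.7
```

>>> jog_arm(
  plan=[
    [0, [0.006, 0.05, 0], [0, 0, 0]],
    [0, [0.012, 0.1, 0], [0, 0, 0]],
    [0, [0.018, 0.15, 0], [0, 0, 0]],
    [0, [0.024, 0.2, 0], [0, 0, 0]],
  ],
)

```text
clock: 4.97
position: [431.4, 62.3, 33.6]
ee_rot: [0.998, -0.062, 0.001, -0.001]
contact_force: [0.1, 5.4, -0.7]
gripper_width: 18.3
grasp_force: 59.8
```

>>> jog_arm(
  plan=[
    [0, [0.006, 0.05, 0], [0, 0, 0]],
    [0, [0.012, 0.1, 0], [0, 0, 0]],
    [0, [0.018, 0.15, 0], [0, 0, 0]],
  ],
)

```text
clock: 5.35
position: [431.3, 47.1, 33.6]
ee_rot: [0.998, -0.062, 0.001, -0.001]
contact_force: [0.2, 5.6, 0.4]
gripper_width: 17.8
grasp_force: 59.8
```

>>> jog_arm(
  plan=[
    [0, [0.006, 0.05, 0], [0, 0, 0]],
    [0, [0.012, 0.1, 0], [0, 0, 0]],
    [0, [0.018, 0.15, 0], [0, 0, 0]],
    [0, [0.022, 0.18, 0], [0, 0, 0]],
  ],
)

```text
clock: 5.85
position: [431.1, 28.9, 33.6]
ee_rot: [0.998, -0.063, 0.001, -0.0]
contact_force: [-0.9, 6.1, 0.0]
gripper_width: 18.5
grasp_force: 59.9
```

>>> jog_arm(
  plan=[
    [0, [0, 0, 0], [0, 0, 0]],
    [50, [0, 0, 0], [0, 0, 0]],
    [60, [0, 0, 0], [0, 0, 0]],
    [60, [0, 0, 0], [0, 0, 0]],
    [60, [0, 0, -0.5], [0, 0, 0]],
    [60, [0, 0, -1], [0, 0, 0]],
    [85, [0, 0, -1], [0, 0, 0]],
  ],
)

```text
clock: 6.72
position: [432.8, 29.6, 136.8]
ee_rot: [0.998, -0.062, 0.004, -0.002]
contact_force: [0.3, -0.2, -0.2]
gripper_width: 76.0
grasp_force: 0.0
```

Run:
```python
from h import *
from bench import get_image
plan([423.3,-167,130],10.4)
d=get_image('top');np.savez('top1.npz',**d)
P=cloud(d);Z=P[...,2]
for y0,y1 in((-60,130),(-240,-110)):
    m=((P[...,1]>y0)&(P[...,1]<y1)&(P[...,0]>360)&(P[...,0]<500)&(Z>7)&(Z<25)).astype('uint8')
    c=max(cv2.findContours(m,0,2)[0],key=cv2.contourArea);print(cv2.minAreaRect(np.float32(P[c[:,0,1],c[:,0,0],:2])))
```

```text
clock 6.725 pos [432.8  29.6 136.8] w 76.01728652485194 F [ 0.26 -0.24 -0.2 ] T [-0.    0.01 -0.01] q [ 0.45  0.16 -0.58  0.   -0.82  1.  ]
shift [0.149 1.963 0.061] turn [-0.003 -0.008 -0.292]
((457.6070251464844, -10.973817825317383), (33.50191116333008, 17.967300415039062), 27.767576217651367)
((423.4903564453125, -166.40744018554688), (84.11569213867188, 83.90653228759766), 10.283720970153809)
```

>>> jog_arm(
  plan=[
    [85, [0.04, 0.45, 0], [0, 0, -0.1]],
    [85, [0.08, 0.9, 0], [0, 0, -0.2]],
    [85, [0.08, 1, 0], [0, 0, -0.29]],
    [85, [0.08, 1, 0], [0, 0, -0.29]],
  ],
)

```text
clock: 7.28
position: [424.7, -72.3, 131.8]
ee_rot: [0.996, 0.087, -0.002, 0.0]
contact_force: [0.4, -0.2, -0.2]
gripper_width: 85.0
grasp_force: 0.0
```

```bash
python3 -c "
from h import *;plan([423.4,-166.5,32.5],10.4)"
```

```text
clock 7.275 pos [424.7 -72.3 131.8] w 84.98500862030572 F [ 0.43 -0.2  -0.2 ] T [ 0.04 -0.01 -0.02] q [ 0.21  0.17 -0.59 -0.   -0.82  1.53]
shift [-0.173  0.926  0.994] turn [-0.     0.003 -0.006]
```

>>> jog_arm(
  plan=[
    [85, [-0.09, 0.5, 0], [0, 0, 0]],
    [85, [-0.173, 0.926, 0], [0, 0, 0]],
    [85, [-0.173, 0.926, 0.5], [0, 0, 0]],
    [85, [-0.173, 0.926, 0.99], [0, 0, 0]],
    [0, [-0.173, 0.926, 0.99], [0, 0, 0]],
    [0, [-0.173, 0.926, 0.99], [0, 0, 0]],
    [0, [-0.173, 0.926, 0.99], [0, 0, 0]],
    [0, [-0.173, 0.926, 0.99], [0, 0, 0]],
    [0, [-0.173, 0.926, 0.99], [0, 0, 0]],
    [0, [-0.173, 0.926, 0.99], [0, 0, 0]],
  ],
)

```text
clock: 8.52
position: [426.7, -165.5, 36.1]
ee_rot: [0.996, 0.089, 0.002, 0.0]
contact_force: [-0.9, 2.3, 7.1]
gripper_width: 18.4
grasp_force: 58.6
```

```bash
python3 -c "
from h import *;plan([423.4,-91,32.5],10.4)"
```

```text
clock 8.525 pos [ 426.7 -165.5   36.1] w 18.41740934507175 F [-0.88  2.26  7.09] T [0.48 0.27 0.01] q [-0.01  0.36 -0.64  0.   -0.57  1.76]
shift [ 0.1   -0.739  0.036] turn [ 0.001 -0.004 -0.002]
```

>>> jog_arm(
  plan=[
    [0, [0, 0, -0.01], [0, 0, 0]],
    [0, [0, 0, -0.01], [0, 0, 0]],
    [0, [0.009, -0.05, -0.01], [0, 0, 0]],
    [0, [0.018, -0.1, -0.01], [0, 0, 0]],
  ],
)

```text
clock: 9.02
position: [426.2, -155.8, 36.1]
ee_rot: [0.996, 0.089, 0.001, 0.001]
contact_force: [-0.7, -4.3, 6.5]
gripper_width: 18.1
grasp_force: 59.7
```

>>> jog_arm(
  plan=[
    [0, [0.009, -0.05, -0.006], [0, 0, 0]],
    [0, [0.018, -0.1, -0.006], [0, 0, 0]],
    [0, [0.027, -0.15, -0.006], [0, 0, 0]],
  ],
)

```text
clock: 9.4
position: [425.6, -140.1, 36.1]
ee_rot: [0.996, 0.089, 0.0, 0.0]
contact_force: [0.2, -4.0, 5.7]
gripper_width: 18.5
grasp_force: 59.5
```

>>> jog_arm(
  plan=[
    [0, [0.009, -0.05, -0.004], [0, 0, 0]],
    [0, [0.018, -0.1, -0.004], [0, 0, 0]],
    [0, [0.027, -0.15, -0.004], [0, 0, 0]],
  ],
)

```text
clock: 9.78
position: [425.1, -124.6, 36.1]
ee_rot: [0.996, 0.089, -0.0, -0.0]
contact_force: [-0.2, -2.2, 2.8]
gripper_width: 18.2
grasp_force: 59.3
```

>>> jog_arm(
  plan=[
    [0, [0.009, -0.05, -0.003], [0, 0, 0]],
    [0, [0.018, -0.1, -0.003], [0, 0, 0]],
    [0, [0.027, -0.15, -0.003], [0, 0, 0]],
  ],
)

```text
clock: 10.15
position: [424.8, -109.3, 36.2]
ee_rot: [0.996, 0.089, -0.001, -0.0]
contact_force: [0.2, -1.1, -1.8]
gripper_width: 18.3
grasp_force: 58.8
```

>>> jog_arm(
  plan=[
    [0, [0.009, -0.05, 0], [0, 0, 0]],
    [0, [0.018, -0.1, 0], [0, 0, 0]],
    [0, [0.027, -0.15, 0], [0, 0, 0]],
  ],
)

```text
clock: 10.52
position: [424.8, -94.1, 36.2]
ee_rot: [0.996, 0.089, -0.001, -0.0]
contact_force: [-0.1, -0.4, -5.2]
gripper_width: 18.2
grasp_force: 58.6
```

Left drags at about 5.5 N and right at about 1.3 N with vertical load near zero, so the left foot is the good one. Releasing the right foot and going back.

>>> jog_arm(
  plan=[
    [0, [0.027, -0.15, 0.005], [0, 0, 0]],
    [50, [0, 0, 0.005], [0, 0, 0]],
    [60, [0, 0, 0.005], [0, 0, 0]],
    [60, [0, 0, 0.005], [0, 0, 0]],
    [60, [0, 0, -0.5], [0, 0, 0]],
    [60, [0, 0, -1], [0, 0, 0]],
    [85, [0, 0, -1], [0, 0, 0]],
    [85, [0, 0, -1], [0, 0, 0]],
  ],
)

```text
clock: 11.52
position: [424.7, -94.4, 136.2]
ee_rot: [0.996, 0.089, -0.0, -0.0]
contact_force: [-0.1, 0.1, -0.6]
gripper_width: 85.0
grasp_force: 0.0
```

```bash
cat > f.py <<'E'
from h import *
import sys
from bench import get_image
n=sys.argv[1]
for cam in('scene','top'):
  d=get_image(cam);np.savez(f'{cam}{n}.npz',**d);cv2.imwrite(f'pics/{cam}{n}.png',d['img'][:,:,::-1])
  P=cloud(d);Z=P[...,2]
  for y0,y1,x0,x1 in((-33,90,370,500),(-150,-33,370,500),(-40,100,575,712)):
    m=((P[...,1]>y0)&(P[...,1]<y1)&(P[...,0]>x0)&(P[...,0]<x1)&(Z>7)&(Z<25)).astype('uint8')
    t=(P[...,1]>y0)&(P[...,1]<y1)&(P[...,0]>x0)&(P[...,0]<x1)&(Z>60)&(Z<76)
    cs=cv2.findContours(m,0,2)[0]
    if cs: 
        c=max(cs,key=cv2.contourArea);r=cv2.minAreaRect(np.float32(P[c[:,0,1],c[:,0,0],:2]));print(cam,np.round(r[0],1),np.round(r[1],1),round(r[2],1),'post',P[t].mean(0).round(1) if t.any() else None)
E
python3 f.py 2; python3 -c "
from h import *;plan([431,29,130],-7)"
```

```text
scene [446.8  24.4] [85.  48.5] 81.9 post None
scene [422.3 -88.9] [83.8 85.3] 10.6 post [431.7 -90.5  63.9]
scene [711.7  62.1] [0.9 0. ] 108.7 post None
top [461.2  24.5] [82.4 21.2] 82.4 post None
clock 11.625 pos [424.3 -94.6 135.3] w 84.79805450936472 F [-0.9  -0.05 -0.26] T [ 0.03 -0.01 -0.01] q [ 0.16  0.17 -0.57 -0.   -0.83  1.59]
shift [ 0.285 -1.204  0.053] turn [0.    0.003 0.287]
```

>>> jog_arm(
  plan=[
    [85, [0.14, -0.5, 0], [0, 0, 0.1]],
    [85, [0.28, -1, 0], [0, 0, 0.2]],
    [85, [0.28, -1, 0], [0, 0, 0.287]],
    [85, [0.28, -1, 0], [0, 0, 0.287]],
  ],
)

```text
clock: 12.12
position: [434.4, 9.2, 135.3]
ee_rot: [0.998, -0.06, -0.001, 0.001]
contact_force: [-0.9, 0.1, -0.6]
gripper_width: 84.9
grasp_force: 0.0
```

```bash
python3 -c "
from h import *;plan([431,27,34],-7)"
```

```text
clock 12.125 pos [434.4   9.2 135.3] w 84.93228090068655 F [-0.85  0.1  -0.56] T [-0.02 -0.   -0.03] q [ 0.4   0.17 -0.57 -0.   -0.83  1.05]
shift [-0.053 -0.174  1.013] turn [0.001 0.003 0.002]
```

>>> jog_arm(
  plan=[
    [85, [-0.053, -0.174, 0], [0, 0, 0]],
    [85, [-0.053, -0.174, 0.5], [0, 0, 0]],
    [85, [-0.053, -0.174, 0.98], [0, 0, 0]],
    [85, [-0.053, -0.174, 0.98], [0, 0, 0]],
    [0, [-0.053, -0.174, 0.98], [0, 0, 0]],
    [0, [-0.053, -0.174, 0.98], [0, 0, 0]],
    [0, [-0.053, -0.174, 0.98], [0, 0, 0]],
    [0, [-0.053, -0.174, 0.98], [0, 0, 0]],
    [0, [-0.053, -0.174, 0.98], [0, 0, 0]],
    [0, [-0.053, -0.174, 0.98], [0, 0, 0]],
  ],
)

```text
clock: 13.38
position: [433.1, 27.5, 39.8]
ee_rot: [0.998, -0.061, 0.001, -0.001]
contact_force: [-1.4, 2.2, 6.1]
gripper_width: 17.8
grasp_force: 58.5
```

```bash
python3 -c "
from h import *;plan([634,30,34],-0.7)"
```

```text
clock 13.375 pos [433.1  27.5  39.8] w 17.838327419686934 F [-1.39  2.21  6.08] T [ 0.58  0.42 -0.05] q [ 0.44  0.32 -0.69  0.   -0.55  1.01]
shift [ 1.991 -0.268  0.064] turn [-0.001 -0.003 -0.104]
```

>>> jog_arm(
  plan=[
    [0, [0, 0, -0.01], [0, 0, 0]],
    [0, [0.1, -0.013, -0.01], [0, 0, -0.02]],
    [0, [0.2, -0.026, -0.01], [0, 0, -0.04]],
    [0, [0.3, -0.04, -0.01], [0, 0, -0.06]],
    [0, [0.4, -0.053, -0.01], [0, 0, -0.08]],
    [0, [0.5, -0.067, -0.01], [0, 0, -0.1]],
    [0, [0.6, -0.08, -0.01], [0, 0, -0.117]],
    [0, [0.7, -0.093, -0.01], [0, 0, -0.117]],
    [0, [0.8, -0.107, -0.01], [0, 0, -0.117]],
    [0, [0.9, -0.12, -0.01], [0, 0, -0.117]],
  ],
)

```text
clock: 14.62
position: [513.7, 24.5, 40.2]
ee_rot: [1.0, -0.001, -0.01, 0.003]
contact_force: [-19.5, -1.3, 25.6]
gripper_width: 18.3
grasp_force: 62.2
```

```bash
python3 f.py 3; python3 -c "
from h import *;plan([634,30,34],-0.0)"
```

```text
scene [483.5  21.9] [83.  31.6] 89.7 post None
scene [422.2 -88.9] [83.9 85.6] 11.1 post [422.6 -90.7  67.6]
scene [711.9  89.9] [0. 0.] 0.0 post None
top [485.1  24.3] [27.5 82.7] 1.2 post None
top [422.8 -87.6] [83.9 84.2] 10.9 post [423.  -87.   68.4]
clock 14.725 pos [517.9  25.5  39.9] w 17.874636313851774 F [-11.61  -2.6   13.52] T [-0.54  3.19  0.01] q [ 0.36  0.44 -0.48 -0.   -0.67  1.21]
shift [ 1.161 -0.045  0.046] turn [ 0.003  0.01  -0.001]
```

View pics/scene3.png

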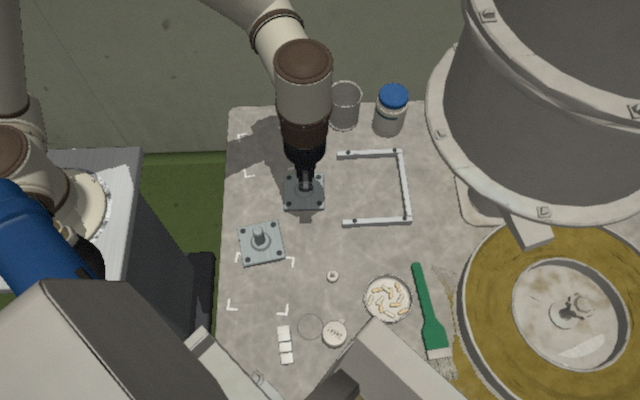

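Picture: the good foot, held at (303,190), stands flat in front of the bay opening (340–410,150–225). The slick foot is at (260,243).

>>> jog_arm(
  plan=[
    [0, [0.06, 0, -0.008], [0, 0, 0]],
    [0, [0.12, 0, -0.008], [0, 0, 0]],
    [0, [0.18, -0.01, -0.008], [0, 0, 0]],
    [0, [0.24, -0.01, -0.008], [0, 0, 0]],
    [0, [0.3, -0.02, -0.008], [0, 0, 0]],
    [0, [0.36, -0.02, -0.008], [0, 0, 0]],
    [0, [0.42, -0.03, -0.008], [0, 0, 0]],
    [0, [0.48, -0.03, -0.008], [0, 0, 0]],
    [0, [0.54, -0.04, -0.008], [0, 0, 0]],
    [0, [0.6, -0.04, -0.008], [0, 0, 0]],
  ],
)

```text
clock: 15.98
position: [576.8, 29.9, 40.2]
ee_rot: [1.0, -0.0, -0.007, 0.002]
contact_force: [-13.5, 0.7, 12.4]
gripper_width: 18.1
grasp_force: 60.7
```

```bash
python3 -c "
from h import *;plan([636,30,34],-0.0)"
```

```text
clock 15.975 pos [576.8  29.9  40.2] w 18.121379615198588 F [-13.48   0.68  12.39] T [0.1  3.57 0.03] q [ 0.33  0.51 -0.33 -0.   -0.74  1.24]
shift [ 0.592 -0.002  0.054] turn [ 0.003  0.013 -0.001]
```

>>> jog_arm(
  plan=[
    [0, [0.06, 0, -0.008], [0, 0, 0]],
    [0, [0.12, 0, -0.008], [0, 0, 0]],
    [0, [0.18, 0, -0.008], [0, 0, 0]],
    [0, [0.24, 0, -0.008], [0, 0, 0]],
    [0, [0.3, 0, -0.008], [0, 0, 0]],
    [0, [0.36, 0, -0.008], [0, 0, 0]],
    [0, [0.42, 0, -0.008], [0, 0, 0]],
    [0, [0.48, 0, -0.008], [0, 0, 0]],
    [0, [0.54, 0, -0.008], [0, 0, 0]],
    [0, [0.61, 0, -0.008], [0, 0, 0]],
  ],
)

```text
clock: 17.23
position: [640.9, 31.1, 40.2]
ee_rot: [1.0, -0.0, -0.004, 0.001]
contact_force: [-5.9, -0.1, 1.8]
gripper_width: 18.1
grasp_force: 59.5
```

>>> jog_arm(
  plan=[
    [0, [0, 0, 0], [0, 0, 0]],
    [0, [0, 0, 0], [0, 0, 0]],
  ],
)

```text
clock: 17.48
position: [643.0, 31.4, 40.0]
ee_rot: [1.0, -0.0, -0.001, 0.0]
contact_force: [-1.9, -1.2, -5.1]
gripper_width: 18.0
grasp_force: 59.2
```

```bash
python3 f.py 4; python3 -c "
from h import *;plan([636,30,34],-0.0)"
```

```text
scene [422.3 -88.7] [83.7 85.3] 11.0 post [422.8 -90.6  67.6]
scene [638.9  27.8] [83.5 83.7] 88.3 post [631.3  22.5  65.2]
top [422.7 -87.5] [84. 84.] 10.9 post [423.  -87.   68.7]
top [624.2  30.8] [52.7 83.7] 0.8 post [631.6  24.   64.1]
clock 17.575 pos [643.   31.5  40.1] w 17.744584331374725 F [-0.94 -1.22 -6.72] T [-0.33  0.25  0.  ] q [ 0.3   0.6  -0.16 -0.   -0.82  1.27]
shift [-0.07   0.015  0.061] turn [ 0.     0.002 -0.   ]
```

View pics/scene4.png

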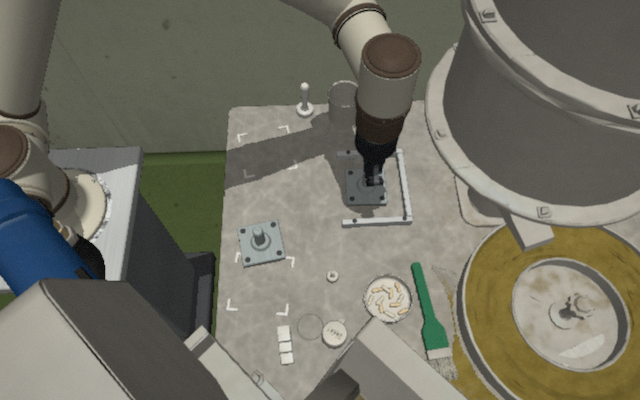

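Picture: the good foot, near (367,186), is inside the bay. Its measured centre is (639,28) with edges at x≈597–681, so it is well within. Releasing.

>>> jog_arm(
  plan=[
    [0, [0, 0, 0.008], [0, 0, 0]],
    [50, [0, 0, 0.008], [0, 0, 0]],
    [60, [0, 0, 0.008], [0, 0, 0]],
    [60, [0, 0, 0.008], [0, 0, 0]],
    [60, [0, 0, -0.3], [0, 0, 0]],
    [60, [0, 0, -0.6], [0, 0, 0]],
    [60, [-0.3, 0, -0.7], [0, 0, 0]],
    [60, [-0.7, 0, -0.8], [0, 0, 0]],
    [60, [-1, 0, -0.9], [0, 0, 0]],
    [60, [-1, 0, -0.9], [0, 0, 0]],
  ],
)

```text
clock: 18.82
position: [543.0, 31.9, 132.9]
ee_rot: [1.0, 0.001, 0.001, -0.0]
contact_force: [1.0, 0.7, 0.3]
gripper_width: 60.1
grasp_force: 0.0
```

```bash
python3 f.py 5
```

```text
scene [422.2 -88.9] [83.9 84.7] 10.6 post [422.8 -90.6  67.6]
scene [639.1  28.9] [84.  83.8] 89.2 post [638.5  27.3  67.5]
top [422.8 -87.5] [83.9 84. ] 11.0 post [423.  -87.   68.6]
top [641.1  -7.6] [84.5 18.1] 9.9 post None
```

View pics/top5.png

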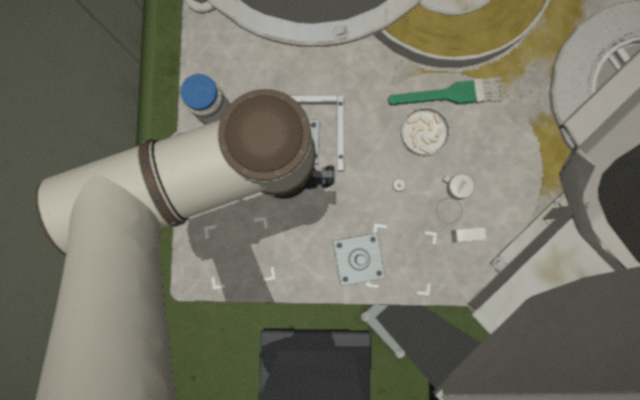

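The slick foot stands at (359,258) in the picture, well clear. The good foot is upright in the bay at (639,29), and the gripper is free of everything.

```bash
python3 -c "
from bench import *;print(job_done())"
```

```text
the job is handed in; nothing more can be done
None
```

The left foot dragged harder (about 5.5 N, against about 1.3 N for the right), so I slid it wholly inside the bay and left the slick right foot on the table about 16 cm short of the bay's front; the job is handed in, though one early reading suggests the left foot was almost lifted at the start of its drag (it then dragged about 7 cm flat).

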